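# Snap the hold-down bar into the shaker's brackets

### The job

Fit the longer of the two sprung hold-down bars across the orbital shaker, over the well plate: squeeze its two thumb tabs together, lower it between the two steel brackets and let go, so that its end tongues spring out into the brackets' recesses and the bar rests level in them. Leave the shorter bar where it lies.

Things in the scene. Friction and masses are not known exactly. Their poses are not given: they have to be found in the camera images.
- bar_grip (a point): Longer sprung bar, loose, 240 g, flat on bench. Point midway between its 2 upright tabs at their mid-height, 45.5 mm above underside; y along bar, z up. Housing 140 long, 30 wide, 24 high. Tabs 28 wide (x), 5 thick, 24.5 to 66.5 above underside; outer faces 66 apart, 36 squeezed. End tongues 24 wide, 8 high, middle 33.5 below point; 176 tip to tip, 146 squeezed. Alike both ways round.
- bar_a (a joint): Squeeze of the longer bar, per tab, in m: 0 = tongues fully out, 0.015 = fully squeezed, at a hard stop. The two tabs are geared together and move equally towards the middle, each drawing in the tongue of its own end; springs push each tab out with 3 N at 0, 5.3 N at 0.015.
- seat (a point): Point midway between the recesses of the shaker's 2 fixed steel brackets, at recess mid-height, 124 mm above bench; y from bracket to bracket, z up. Inner faces 158 apart, brackets 76 wide (x), tops 21 above point. Recesses 46 wide, 26 high, 10 deep, closed at top and back; sill 13 below point. Bar seated: point between its tabs is 24.5 above this. Well plate top 34 below; white shaker 240 x 250.
- shortbar_grip (a point): The shorter sprung bar, to be left alone: point midway between its tabs at their mid-height, 45.5 mm above its underside, y along it. Same make and tabs, but the housing is 90 mm long (126 mm over the tongues), too short for the brackets.
Mind the look-alikes: they are no part of the job. What is shaped like the part that bears bar_grip but turquoise is not meant.

How it is judged:
By the outcome, as a careful person would: the job done as asked, in the order asked, and still so for the second after the job is handed in, with the robot touching nothing.
It also fails if it takes over 43 s, if anything falls off the work surface, if the arm or the gripper's body presses on something with over 40 N, if the wrist force passes 120 N, or if a joint passes its speed limit or range.

### The arm

A 7-joint arm with a two-finger parallel gripper is mounted at the origin on the work surface. World frame = base frame: x ahead of the robot, y to its left, z up, the work surface at z = 0. Lengths are in m, angles in rad, forces in N, time in s.
With the tool pointing down it reaches from about 0.4 to 0.85 m from the base axis. Payload 4.5 kg.
Tool frame: the origin (TCP) lies midway between the tips of the shut fingers; the grasp point (between the pads) lies 19 mm behind it; z points along the fingers, y is the line along which they close (so a half turn about z gives the same grasp; the last joint's range is limited). The gripper opens to 88 mm and grips with 3 to 60 N. Pads are 18 mm wide; open, the fingers measure 123 mm over their backs; the gripper's body (75 mm by 187 mm) begins 45 mm behind the grasp point.
Start: joints at [1.231, 0.689, -0.195, 1.565, 0.157, 0.902, -0.215], TCP at [0.228, -0.582, 0.239] pointing down, gripper open.
Joint ranges: [-3.01, 3.01], [-0.46, 2.08], [-1.47, 1.51], [0.13, 2.56], [-1, 4.14], [0.04, 2.09], [-2.66, 2.66]. Speed limits (rad/s): [2.57, 2.57, 3.14, 3.14, 3.14, 3.14, 3.14].

### API

Orientations are given as a unit quaternion [x, y, z, w].
In Python, from plant import r gives the robot as it stands.
- The arm moves only by the tool carry_out, never from a script. Its argument "plan" is a list of rows, each an object with "rot": the turn, a rotation vector about the tool's x, y, z in rad, a list of three; "xyz": the shift along the tool's x, y, z in m, a list of three; "grip": the closure in counts, from 0 (fully open) to 255 (shut). In form: [{"rot": [wx, wy, wz], "xyz": [dx, dy, dz], "grip": grip}, ...]. A call has 1 to 8 rows; each row is the pose to reach, as a shift and turn from the pose commanded when the call began, along the tool's axes at that moment; what a row does not reach only later rows make up. A row lasts 1/12 s, in which the tool goes at most 41.7 mm and 7.16 degrees, less where a joint would pass 70% of its speed; a pose out of reach is approached as far as the arm can. A call with a gripper value outside its range is refused whole. The fingers move at their own pace and stop on an object; "squeeze" is the grip in N (left out, the last holds). Time passes only in rows, so rows that repeat a pose let the fingers close. It gives the time, the measured TCP pose, the force, the opening and the grip force at its end, in the units of the state.
- r.get_state(): the state, without advancing time (a new reading comes with each control period).
- r.snapshot(name): name is "side" or "top"; returns the picture (480x640x3 uint8, red, green, blue); there is no depth.
- r.camera_params(name): a dict with "fx", "fy", "cx", "cy" (pixels), "distortion" ([k1, k2, p1, p2, k3] as OpenCV has them; the pictures are not rectified), "position" and "attitude" of the camera in the world. Camera axes: x right, y down, z forward; pixel columns grow to the right and rows downward; lengths in m; the calibration is good to about 2 mm. A picture is of the moment at which its call begins. camera_params takes no time and is no camera call.
- r.finish_job(): hands the job in; it is judged then, once.
The state is a dict: "clock": time; "q": joint angles; "qd": joint speeds; "joint_torque": joint torques, N m; "tool_pos": TCP position; "eef_rot": TCP orientation; "contact_force": force on the tool from outside, world axes, zero at the start; "moment": the same for the moment, N m; "opening": opening from 0.0 (shut) to 1.0 (fully open); "finger_force": force on a finger pad.
Only numpy, scipy, OpenCV 4.12 (cv2) and the standard library are available. Lean on these libraries where they do the work, as an engineer would, in place of code of your own. Each camera call takes 0.05 s, during which the arm holds its last target. There are 200 camera calls.

## Working session

There is one attempt and no reset: what is moved stays moved. The work goes in short steps, Python scripts to look and compute and a tool call to move; the robot and the scene stay as the last step left them, time stands still between calls to the robot, and variables do not carry over. Pictures are saved under pics/ and viewed, at most 10 in all, crops included, and the job is handed in when it is done.

Besides the shell and the picture viewer there is one more tool, called by a JSON object that holds its "fn" and its "kwargs", one argument or row to a line. carry_out: Moves the arm, as the interface text tells. Its arguments: {"type":"object","properties":{"plan":{"type":"array"},"squeeze":{"type":"number"}},"required":["plan"]}

```bash
ls; mkdir -p pics; python3 - <<'E'
from plant import r
import cv2
for n in("top","side"):
    cv2.imwrite(f"pics/{n}0.png",r.snapshot(n)[:,:,::-1]); print(r.camera_params(n))
s=r.get_state();print(s)
E
```

```text
pics
{'fx': 531.6592491986231, 'fy': 531.6592491986231, 'cx': 323.1345538633135, 'cy': 255.32091293188063, 'distortion': array([-0.13059963,  0.        ,  0.        ,  0.        ,  0.        ]), 'position': array([ 0.32102935, -0.07944689,  1.25427256]), 'attitude': array([-0.70062763,  0.71134426, -0.0434339 ,  0.03498244])}
{'fx': 534.5854945535913, 'fy': 534.5854945535913, 'cx': 323.34502318786696, 'cy': 239.9805289473798, 'distortion': array([-0.10789225,  0.        ,  0.        ,  0.        ,  0.        ]), 'position': array([-0.10945759,  0.62186326,  0.86844102]), 'attitude': array([-0.30956008,  0.84775181, -0.40739755,  0.13970209])}
{'clock': 0.1, 'q': array([ 1.23078543,  0.68988056, -0.19448813,  1.56620772,  0.15729715,
        0.90250807, -0.2150736 ]), 'qd': array([-0.00067982, -0.00155778, -0.00024963, -0.00203172, -0.00020996,
        0.00092492, -0.00026221]), 'joint_torque': array([-2.65305942e-03, -5.28496134e+01, -1.27141111e+00, -1.53834665e+01,
       -5.25817007e-02,  2.00795541e-03,  3.44322859e-05]), 'tool_pos': array([ 0.22797049, -0.58134662,  0.23801024]), 'eef_rot': array([ 9.82576927e-01,  1.85854593e-01, -2.17311862e-04, -7.78122616e-04]), 'contact_force': array([ 0.21421504,  0.21533591, -0.21326885]), 'moment': array([-0.04368214,  0.03104278, -0.00701229]), 'finger_force': 0.0, 'opening': 0.9973451956109718}
```

View pics/top0.png

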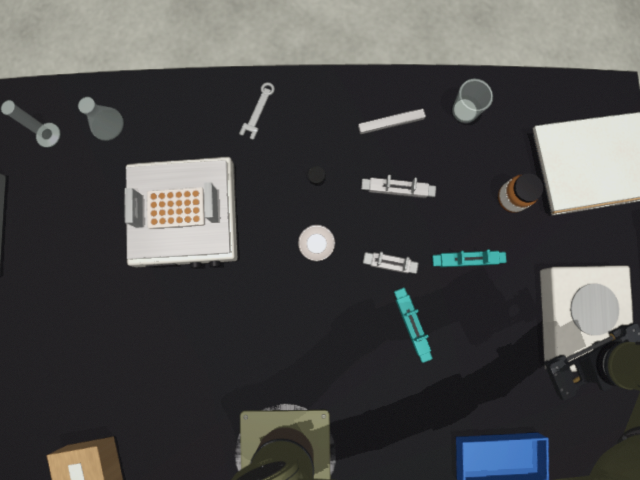

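View pics/side0.png

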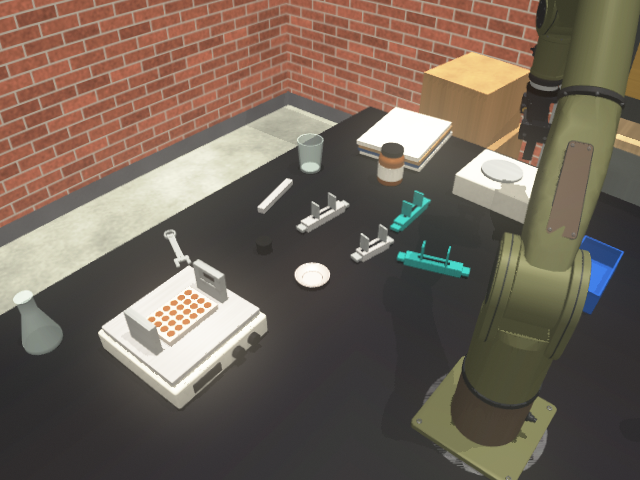

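Top view: the long grey bar with tabs is at (398,187). Look-alikes are the short grey bar (391,262), the turquoise bars (469,259) and (413,325), and a plain white strip without tabs (392,121). The shaker is at (180,212), with brackets at (134,207) and (210,203). I choose the grey bar at (398,187) and will check it in a close crop.

```bash
cat > h.py <<'E'
import numpy as np, cv2
from plant import r
from scipy.spatial.transform import Rotation as R
def ray(n,uv):
    c=r.camera_params(n);K=np.array([[c['fx'],0,c['cx']],[0,c['fy'],c['cy']],[0,0,1]])
    p=cv2.undistortPoints(np.array(uv,float).reshape(-1,1,2),K,c['distortion'],None,None)[:,0]
    d=np.c_[p,np.ones(len(p))]@R.from_quat(c['attitude']).as_matrix().T
    return c['position'],d
def onz(n,uv,z):
    o,d=ray(n,uv); return o+d*((z-o[2])/d[:,2])[:,None]
def proj(n,P):
    c=r.camera_params(n);K=np.array([[c['fx'],0,c['cx']],[0,c['fy'],c['cy']],[0,0,1]])
    M=R.from_quat(c['attitude']).as_matrix().T
    return cv2.projectPoints(np.atleast_2d(P).astype(float),cv2.Rodrigues(M)[0],-M@c['position'],K,c['distortion'])[0][:,0]
E
python3 - <<'E'
from h import *
a=cv2.imread('pics/top0.png');s=cv2.imread('pics/side0.png')
f=lambda im,x,y,w,h:cv2.resize(im[y:y+h,x:x+w],(400,300),interpolation=cv2.INTER_CUBIC)
cv2.imwrite('pics/crop.png',np.vstack([np.hstack([f(a,350,155,100,75),f(a,115,143,130,98)]),np.hstack([f(s,280,180,80,60),f(s,90,250,200,150)])]))
g=cv2.cvtColor(a,cv2.COLOR_BGR2HSV)
m=((g[...,1]<60)&(g[...,2]>75)).astype(np.uint8)
c=[k for k in cv2.findContours(m,0,2)[0] if cv2.pointPolygonTest(k,(398,193),True)>-12]
for k in c:
    if cv2.contourArea(k)<50: continue
    q=cv2.boxPoints(cv2.minAreaRect(k));print(q.round(1).tolist(),onz('top',q,.012).round(4).tolist())
print(onz('top',[[366,185],[435,191]],.012))
E
```

```text
[[360.5, 191.6999969482422], [362.0, 172.8000030517578], [436.29998779296875, 178.6999969482422], [434.79998779296875, 197.6999969482422]] [[0.611, -0.1871, 0.012], [0.6577, -0.192, 0.012], [0.6417, -0.3719, 0.012], [0.5949, -0.366, 0.012]]
[[ 0.62735961 -0.20080559  0.012     ]
 [ 0.61123853 -0.36725711  0.012     ]]
```

View pics/crop.png

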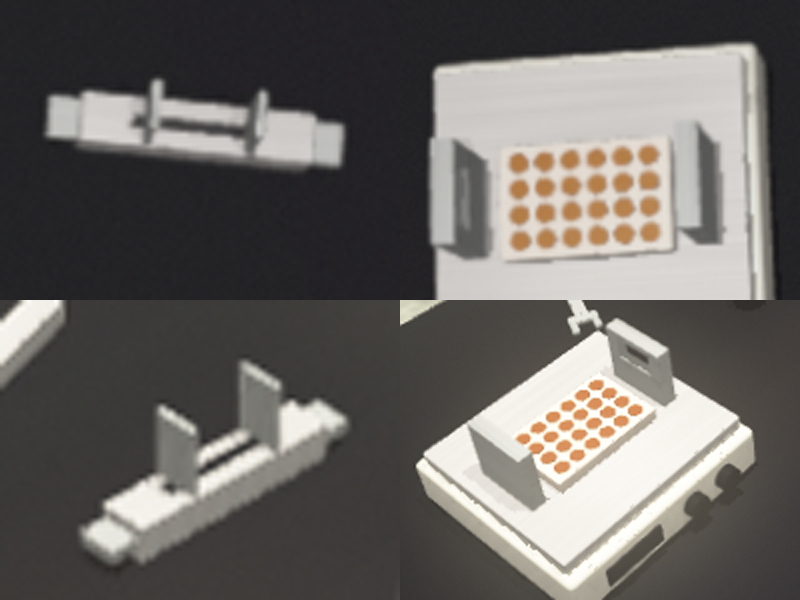

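The crop confirms it: a grey housing with end tongues and two upright tabs, and the longer of the grey pair. The brackets with the well plate between them are also clear. Next I compute poses from the corner pixels and check them against the given sizes.

```bash
cat >> h.py <<'E'
def bar(c,yaw,z=0):  # model points: tongue tip corners (top), tab-top outer edges
    A=R.from_euler('z',yaw).as_matrix(); 
    L=[[sx*.012,sy*.088,.016] for sy in(1,-1) for sx in(1,-1)]+[[sx*.014,sy*.033,.0665] for sy in(1,-1) for sx in(1,-1)]
    return np.array(L)@A.T+[c[0],c[1],z]
def seat(c,yaw):
    A=R.from_euler('z',yaw).as_matrix()
    return np.array([[sx*.038,sy*.079,.145] for sy in(1,-1) for sx in(1,-1)])@A.T+[c[0],c[1],0]
E
python3 - <<'E'
from h import *
t=onz('top',[[362,178.75],[361.5,189.25],[436.25,186],[435.25,196.75]],.016)
b=t.mean(0);d=t[:2].mean(0)-t[2:].mean(0);by=np.arctan2(-d[0],d[1]);print('bar',b,np.linalg.norm(d),by,np.linalg.norm(t[0]-t[1]))
q=np.array([[454,140],[454,247],[675,122],[679,229]],float)
q=np.c_[115+(q[:,0]-400)/3.077,143+q[:,1]*.3267]
u=onz('top',q,.145);c=u.mean(0);d=u[:2].mean(0)-u[2:].mean(0);sy=np.arctan2(-d[0],d[1])
print('seat',c,np.linalg.norm(d),sy,np.linalg.norm(u[0]-u[1]),np.linalg.norm(u[2]-u[3]),[np.arctan2(e[1],e[0]) for e in(u[0]-u[1],u[2]-u[3])])
a=cv2.imread('pics/top0.png');s=cv2.imread('pics/side0.png')
def ov(n,im,x,y,w,h):
    k=400/w;o=cv2.resize(im[y:y+h,x:x+w],(400,300),interpolation=cv2.INTER_CUBIC)
    for p in np.r_[proj(n,bar(b,by)),proj(n,seat(c,sy))]:
        cv2.circle(o,tuple(int(v) for v in ((p[0]-x+.5)*k,(p[1]-y+.5)*300/h)),2,(0,0,255),-1)
    return o
cv2.imwrite('pics/ov.png',np.vstack([np.hstack([ov('top',a,350,155,100,75),ov('top',a,115,143,130,98)]),np.hstack([ov('side',s,280,180,80,60),ov('side',s,90,250,200,150)])]))
E
```

```text
bar [ 0.61917201 -0.27921426  0.016     ] 0.178886789000236 -0.109538312694314 0.02579222533229296
seat [0.56179822 0.23587084 0.145     ] 0.1585584201408174 0.059872422555456994 0.0768210142577578 0.07642322307742594 [np.float64(0.033787042284139125), np.float64(0.05179142607137672)]
```

View pics/ov.png

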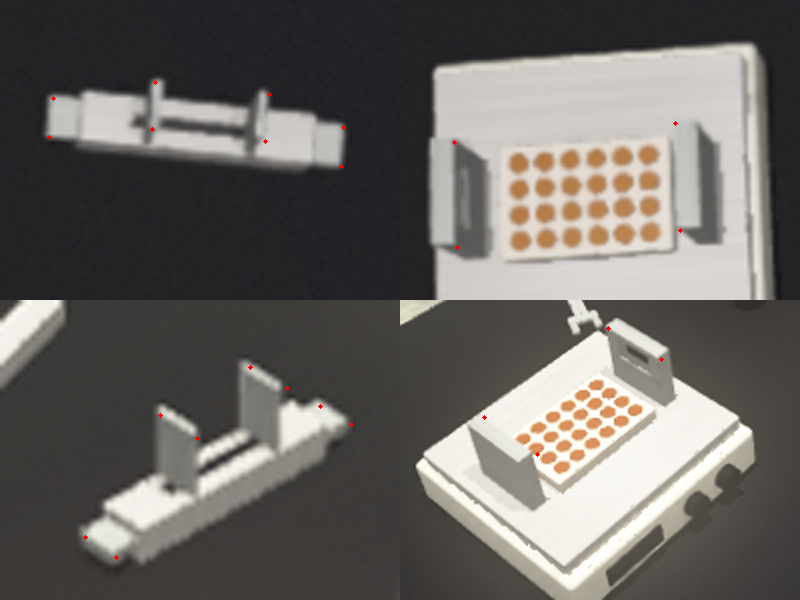

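Points agree with both views: tip to tip measures 179 against 176, and the inner gap 158.6 against 158. Next I work out the first move.

```bash
cat >> h.py <<'E'
def go(p,yaw):
    s=r.get_state();T=R.from_quat(s['eef_rot']);G=R.from_matrix(np.c_[[np.cos(yaw),np.sin(yaw),0],[np.sin(yaw),-np.cos(yaw),0],[0,0,-1]])
    print('t',s['clock'],'xyz',(T.inv().apply(np.array(p)-s['tool_pos'])).round(4),'rot',(T.inv()*G).as_rotvec().round(4),'F',s['contact_force'].round(1),'op',s['opening'],s['finger_force'])
E
python3 -c "
from h import *
go([.6185,-.2795,.13],-.11)"
```

```text
t 0.1 xyz [ 0.4738 -0.1382  0.1082] rot [-0.0015  0.0005  0.4839] F [ 0.2  0.2 -0.2] op 0.9973451956109718 0.0
```

{"fn": "carry_out", "kwargs": {
  "plan": [
    {"xyz": [0.035, -0.01, 0.002], "rot": [0, 0, 0.06], "grip": 0},
    {"xyz": [0.07, -0.02, 0.006], "rot": [0, 0, 0.14], "grip": 0},
    {"xyz": [0.107, -0.031, 0.011], "rot": [0, 0, 0.22], "grip": 0},
    {"xyz": [0.144, -0.042, 0.016], "rot": [0, 0, 0.3], "grip": 0},
    {"xyz": [0.181, -0.053, 0.021], "rot": [0, 0, 0.37], "grip": 0},
    {"xyz": [0.218, -0.064, 0.026], "rot": [0, 0, 0.43], "grip": 0},
    {"xyz": [0.255, -0.075, 0.031], "rot": [0, 0, 0.484], "grip": 0},
    {"xyz": [0.292, -0.086, 0.036], "rot": [0, 0, 0.484], "grip": 0}
  ]
}}

```text
clock: 0.77
tool_pos: [0.4698, -0.3935, 0.2022]
eef_rot: [0.998, -0.056, -0.0, -0.0]
contact_force: [0.8, 0.8, 0.7]
opening: 1.001
finger_force: 0.0
```

```bash
python3 -c "
from h import *
go([.6185,-.2795,.13],-.11)"
```

```text
t 0.7667 xyz [ 0.135  -0.13    0.0721] rot [-0.0002  0.0008 -0.0023] F [0.8 0.8 0.7] op 1.0011990886763475 0.0
```

{"fn": "carry_out", "kwargs": {
  "plan": [
    {"xyz": [0.022, -0.021, 0.011], "rot": [0, 0, 0], "grip": 0},
    {"xyz": [0.044, -0.042, 0.023], "rot": [0, 0, 0], "grip": 0},
    {"xyz": [0.068, -0.066, 0.036], "rot": [0, 0, 0], "grip": 0},
    {"xyz": [0.09, -0.088, 0.048], "rot": [0, 0, 0], "grip": 0},
    {"xyz": [0.11, -0.108, 0.06], "rot": [0, 0, 0], "grip": 0},
    {"xyz": [0.124, -0.122, 0.068], "rot": [0, 0, 0], "grip": 0},
    {"xyz": [0.131, -0.128, 0.071], "rot": [0, 0, 0], "grip": 0},
    {"xyz": [0.131, -0.128, 0.071], "rot": [0, 0, 0], "grip": 0}
  ]
}}

```text
clock: 1.43
tool_pos: [0.6143, -0.2794, 0.1304]
eef_rot: [0.999, -0.053, -0.0, -0.001]
contact_force: [-0.1, 0.5, -0.5]
opening: 0.998
finger_force: 0.0
```

```bash
python3 - <<'E'
from h import *
go([.6185,-.2795,.13],-.11)
a=r.snapshot('top')[:,:,::-1];s=r.snapshot('side')[:,:,::-1]
def ov(n,im,x,y,w,h):
    k=400/w;o=cv2.resize(im[y:y+h,x:x+w],(400,300),interpolation=cv2.INTER_CUBIC)
    for p in proj(n,bar([.6185,-.2795],-.11)):
        cv2.circle(o,tuple(int(v) for v in ((p[0]-x+.5)*k,(p[1]-y+.5)*300/h)),2,(0,0,255),-1)
    return o
cv2.imwrite('pics/n1.png',np.hstack([ov('top',a,340,148,120,90),ov('side',s,265,145,120,90)]))
E
```

```text
t 1.4333 xyz [ 0.0042 -0.0003  0.0004] rot [-0.0021  0.0009  0.0038] F [-0.1  0.5 -0.5] op 0.9975777307909045 0.0
```

View pics/n1.png

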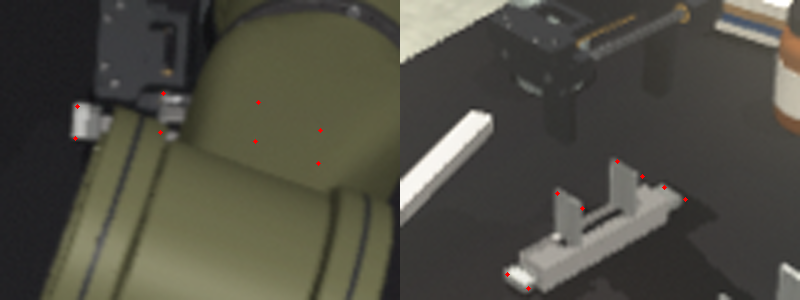

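The side view shows the estimate matching the bar to within a pixel, with the fingers above and either side of the tabs. Descending.

{"fn": "carry_out", "kwargs": {
  "plan": [
    {"xyz": [0.003, 0, 0.02], "rot": [0, 0, 0], "grip": 0},
    {"xyz": [0.004, 0, 0.045], "rot": [0, 0, 0], "grip": 0},
    {"xyz": [0.004, 0, 0.07], "rot": [0, 0, 0], "grip": 0},
    {"xyz": [0.004, 0, 0.088], "rot": [0, 0, 0], "grip": 0},
    {"xyz": [0.004, 0, 0.098], "rot": [0, 0, 0], "grip": 0},
    {"xyz": [0.004, 0, 0.1], "rot": [0, 0, 0], "grip": 0},
    {"xyz": [0.004, 0, 0.1], "rot": [0, 0, 0], "grip": 0}
  ]
}}

```text
clock: 2.12
tool_pos: [0.6162, -0.2843, 0.0321]
eef_rot: [0.998, -0.056, -0.0, 0.0]
contact_force: [-0.5, -1.0, 0.2]
opening: 1.0
finger_force: 0.0
```

{"fn": "carry_out", "kwargs": {
  "plan": [
    {"xyz": [0, 0, 0], "rot": [0, 0, 0], "grip": 255},
    {"xyz": [0, 0, 0], "rot": [0, 0, 0], "grip": 255},
    {"xyz": [0, 0, 0], "rot": [0, 0, 0], "grip": 255},
    {"xyz": [0, 0, 0], "rot": [0, 0, 0], "grip": 255},
    {"xyz": [0, 0, 0], "rot": [0, 0, 0], "grip": 255},
    {"xyz": [0, 0, 0], "rot": [0, 0, 0], "grip": 255},
    {"xyz": [0, 0, 0], "rot": [0, 0, 0], "grip": 255},
    {"xyz": [0, 0, 0], "rot": [0, 0, 0], "grip": 255}
  ],
  "squeeze": 30
}}

```text
clock: 2.78
tool_pos: [0.6182, -0.2811, 0.0331]
eef_rot: [0.999, -0.054, 0.001, -0.001]
contact_force: [-0.1, 4.4, 6.2]
opening: 0.417
finger_force: 5.3
```

{"fn": "carry_out", "kwargs": {
  "plan": [
    {"xyz": [0, 0, 0], "rot": [0, 0, 0], "grip": 255},
    {"xyz": [0, 0, 0], "rot": [0, 0, 0], "grip": 255},
    {"xyz": [0, 0, 0], "rot": [0, 0, 0], "grip": 255},
    {"xyz": [0, 0, 0], "rot": [0, 0, 0], "grip": 255},
    {"xyz": [0, 0, 0], "rot": [0, 0, 0], "grip": 255}
  ]
}}

```text
clock: 3.2
tool_pos: [0.6182, -0.281, 0.0332]
eef_rot: [0.999, -0.054, 0.001, -0.001]
contact_force: [-1.1, 4.5, 6.5]
opening: 0.396
finger_force: 30.0
```

{"fn": "carry_out", "kwargs": {
  "plan": [
    {"xyz": [0, 0, -0.01], "rot": [0, 0, 0], "grip": 255},
    {"xyz": [0, 0, -0.03], "rot": [0, 0, 0], "grip": 255},
    {"xyz": [0, 0, -0.055], "rot": [0, 0, 0], "grip": 255},
    {"xyz": [0, 0, -0.085], "rot": [0, 0, 0], "grip": 255},
    {"xyz": [0, 0, -0.115], "rot": [0, 0, 0], "grip": 255},
    {"xyz": [0, 0, -0.145], "rot": [0, 0, 0], "grip": 255},
    {"xyz": [0, 0, -0.175], "rot": [0, 0, 0], "grip": 255},
    {"xyz": [0, 0, -0.2], "rot": [0, 0, 0], "grip": 255}
  ]
}}

```text
clock: 3.87
tool_pos: [0.6166, -0.2839, 0.2344]
eef_rot: [0.998, -0.056, 0.001, 0.001]
contact_force: [-0.4, 0.6, -2.6]
opening: 0.393
finger_force: 30.0
```

```bash
python3 - <<'E'
from h import *
go([.561,.236,.235],.05)
p=r.get_state()['tool_pos']
s=r.snapshot('side')[:,:,::-1]
q=proj('side',p)[0];x,y=int(q[0])-70,int(q[1])-50
print(p,q)
cv2.imwrite('pics/n2.png',cv2.resize(s[y:y+105,x:x+140],(560,420),interpolation=cv2.INTER_CUBIC))
E
```

```text
t 3.8667 xyz [-0.1129 -0.5106 -0.0017] rot [ 0.0021 -0.0011 -0.1611] F [-0.4  0.6 -2.6] op 0.39251929271263636 30.00039826001739
[ 0.61656709 -0.28394863  0.23439196] [327.54160373 142.90763065]
```

View pics/n2.png

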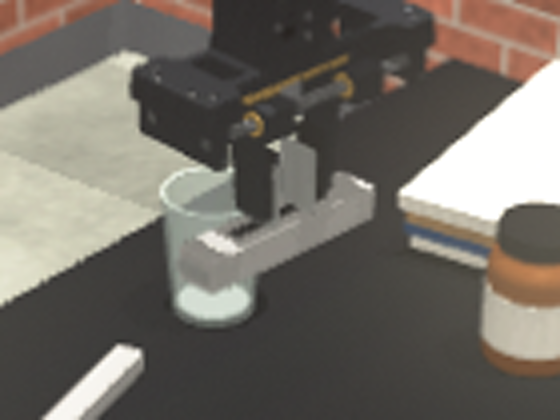

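Bar held level with the tongues drawn in; opening 0.393 (about 35 mm), and the extra weight is right. Carrying it to above the seat.

{"fn": "carry_out", "kwargs": {
  "plan": [
    {"xyz": [-0.004, -0.018, 0], "rot": [0, 0, -0.01], "grip": 255},
    {"xyz": [-0.011, -0.051, 0], "rot": [0, 0, -0.02], "grip": 255},
    {"xyz": [-0.019, -0.088, 0], "rot": [0, 0, -0.04], "grip": 255},
    {"xyz": [-0.027, -0.124, 0], "rot": [0, 0, -0.06], "grip": 255},
    {"xyz": [-0.035, -0.16, 0], "rot": [0, 0, -0.08], "grip": 255},
    {"xyz": [-0.043, -0.196, 0], "rot": [0, 0, -0.1], "grip": 255},
    {"xyz": [-0.051, -0.232, 0], "rot": [0, 0, -0.12], "grip": 255},
    {"xyz": [-0.059, -0.268, 0], "rot": [0, 0, -0.14], "grip": 255}
  ]
}}

```text
clock: 4.58
tool_pos: [0.587, -0.0092, 0.2317]
eef_rot: [1.0, 0.015, -0.0, 0.001]
contact_force: [0.1, 0.1, -1.8]
opening: 0.396
finger_force: 30.0
```

```bash
python3 -c "
from h import *
go([.561,.236,.235],.05)"
```

```text
t 4.5833 xyz [-0.0187 -0.2459 -0.0036] rot [ 0.0012  0.0002 -0.0201] F [ 0.1  0.1 -1.8] op 0.3960448864325114 29.998414442525245
```

{"fn": "carry_out", "kwargs": {
  "plan": [
    {"xyz": [-0.003, -0.036, 0], "rot": [0, 0, -0.01], "grip": 255},
    {"xyz": [-0.006, -0.072, -0.001], "rot": [0, 0, -0.02], "grip": 255},
    {"xyz": [-0.009, -0.108, -0.002], "rot": [0, 0, -0.02], "grip": 255},
    {"xyz": [-0.011, -0.144, -0.003], "rot": [0, 0, -0.02], "grip": 255},
    {"xyz": [-0.014, -0.18, -0.003], "rot": [0, 0, -0.02], "grip": 255},
    {"xyz": [-0.017, -0.213, -0.003], "rot": [0, 0, -0.02], "grip": 255},
    {"xyz": [-0.018, -0.233, -0.003], "rot": [0, 0, -0.02], "grip": 255},
    {"xyz": [-0.018, -0.24, -0.003], "rot": [0, 0, -0.02], "grip": 255}
  ]
}}

```text
clock: 5.25
tool_pos: [0.5612, 0.2344, 0.2344]
eef_rot: [1.0, 0.028, -0.0, -0.001]
contact_force: [0.5, 0.4, -2.4]
opening: 0.4
finger_force: 30.0
```

{"fn": "carry_out", "kwargs": {
  "plan": [
    {"xyz": [0, 0, 0], "rot": [0, 0, 0], "grip": 255},
    {"xyz": [0, 0, 0], "rot": [0, 0, 0], "grip": 255}
  ]
}}

```text
clock: 5.42
tool_pos: [0.5629, 0.2272, 0.2345]
eef_rot: [1.0, 0.024, 0.0, 0.001]
contact_force: [0.2, -1.5, -1.8]
opening: 0.4
finger_force: 30.0
```

```bash
python3 - <<'E'
from h import *
go([.561,.236,.235],.05)
a=r.snapshot('top')[:,:,::-1];s=r.snapshot('side')[:,:,::-1]
def ov(n,im,x,y,w,h):
    k=400/w;o=cv2.resize(im[y:y+h,x:x+w],(400,300),interpolation=cv2.INTER_CUBIC)
    for p in proj(n,seat([.561,.236],.05)):
        cv2.circle(o,tuple(int(v) for v in ((p[0]-x+.5)*k,(p[1]-y+.5)*300/h)),2,(0,0,255),-1)
    return o
cv2.imwrite('pics/n3.png',np.hstack([ov('top',a,100,120,160,120),ov('side',s,90,220,200,150)]))
E
```

```text
t 5.4167 xyz [-0.0015 -0.0089 -0.0005] rot [ 0.0025  0.     -0.0017] F [ 0.2 -1.5 -1.8] op 0.3996891213573105 29.99936094536679
```

View pics/n3.png

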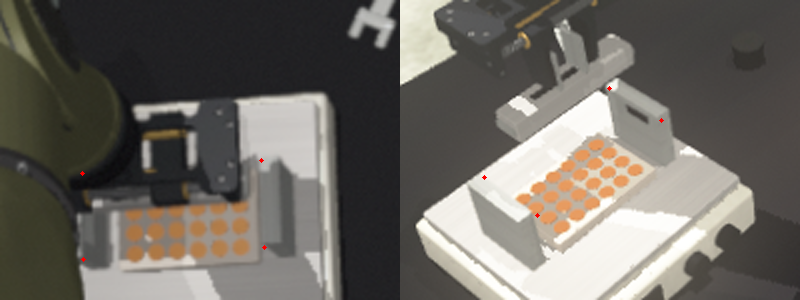

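{"fn": "carry_out", "kwargs": {
  "plan": [
    {"xyz": [-0.001, -0.007, 0.012], "rot": [0, 0, 0], "grip": 255},
    {"xyz": [-0.001, -0.007, 0.03], "rot": [0, 0, 0], "grip": 255},
    {"xyz": [-0.001, -0.007, 0.042], "rot": [0, 0, 0], "grip": 255},
    {"xyz": [-0.001, -0.007, 0.046], "rot": [0, 0, 0], "grip": 255},
    {"xyz": [-0.001, -0.007, 0.046], "rot": [0, 0, 0], "grip": 255},
    {"xyz": [-0.001, -0.007, 0.046], "rot": [0, 0, 0], "grip": 255},
    {"xyz": [-0.001, -0.007, 0.046], "rot": [0, 0, 0], "grip": 255},
    {"xyz": [-0.001, -0.007, 0.046], "rot": [0, 0, 0], "grip": 255}
  ]
}}

```text
clock: 6.18
tool_pos: [0.5619, 0.2365, 0.1895]
eef_rot: [1.0, 0.025, 0.001, -0.0]
contact_force: [-0.2, -0.2, -2.8]
opening: 0.397
finger_force: 30.0
```

```bash
python3 - <<'E'
from h import *
go([.561,.236,.19],.05)
s0=r.get_state();p=s0['tool_pos'];v=R.from_quat(s0['eef_rot']).as_matrix()[:,0];yw=np.arctan2(v[1],v[0]);print(p,yw)
a=r.snapshot('top')[:,:,::-1];s=r.snapshot('side')[:,:,::-1]
A=R.from_euler('z',yw).as_matrix()
tips=np.array([[sx*.012,sy*.073,.016-.033] for sy in(1,-1) for sx in(1,-1)])@A.T+p
def ov(n,im,x,y,w,h):
    k=800/w;o=cv2.resize(im[y:y+h,x:x+w],(800,600),interpolation=cv2.INTER_CUBIC)
    for P,c in((seat([.561,.236],.05),(0,0,255)),(tips,(0,255,0))):
      for p in proj(n,P): cv2.circle(o,tuple(int(v) for v in ((p[0]-x+.5)*k,(p[1]-y+.5)*600/h)),3,c,-1)
    return o
cv2.imwrite('pics/n4.png',ov('side',s,120,240,120,90))
E
```

```text
t 6.1833 xyz [-0.0009  0.0004 -0.0005] rot [-0.0005 -0.0017 -0.0005] F [-0.2 -0.2 -2.8] op 0.39660902347074434 29.999541273282375
[0.5619199  0.23645087 0.1895202 ] 0.04945626382461986
```

View pics/n4.png

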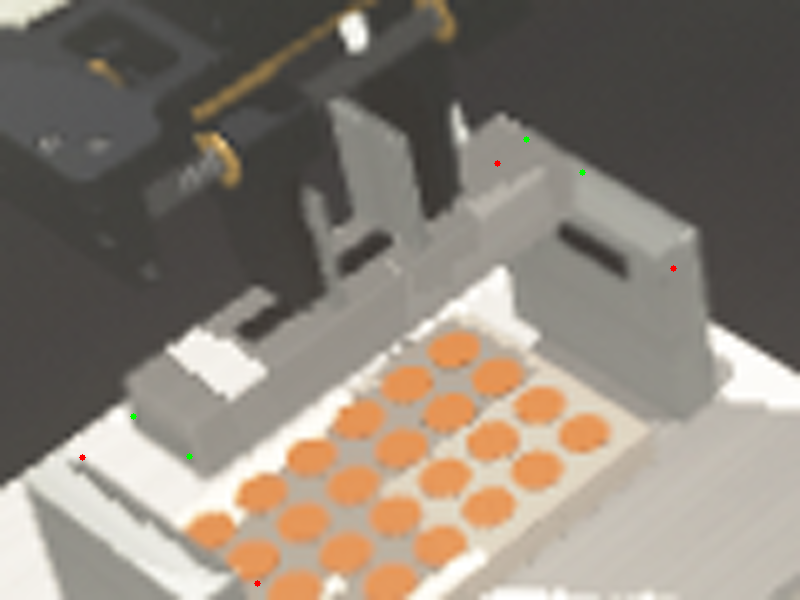

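The bar is level between the brackets, with tongue tips (green, 133,415 / 189,455 in the crop) inside both inner faces (red). The seat's x may be 2–3 mm further, well inside the 11 mm clearance, so I lower with +1.5 mm.

{"fn": "carry_out", "kwargs": {
  "plan": [
    {"xyz": [0.001, 0, 0.006], "rot": [0, 0, 0], "grip": 255},
    {"xyz": [0.0015, 0, 0.013], "rot": [0, 0, 0], "grip": 255},
    {"xyz": [0.0015, 0, 0.02], "rot": [0, 0, 0], "grip": 255},
    {"xyz": [0.0015, 0, 0.027], "rot": [0, 0, 0], "grip": 255},
    {"xyz": [0.0015, 0, 0.034], "rot": [0, 0, 0], "grip": 255},
    {"xyz": [0.0015, 0, 0.034], "rot": [0, 0, 0], "grip": 255}
  ]
}}

```text
clock: 6.78
tool_pos: [0.5616, 0.236, 0.1526]
eef_rot: [1.0, 0.025, -0.002, 0.001]
contact_force: [-0.6, -0.5, -1.5]
opening: 0.397
finger_force: 30.0
```

{"fn": "carry_out", "kwargs": {
  "plan": [
    {"xyz": [0, 0, 0.005], "rot": [0, 0, 0], "grip": 255},
    {"xyz": [0, 0, 0.009], "rot": [0, 0, 0], "grip": 255},
    {"xyz": [0, 0, 0.013], "rot": [0, 0, 0], "grip": 255},
    {"xyz": [0, 0, 0.015], "rot": [0, 0, 0], "grip": 255},
    {"xyz": [0, 0, 0.015], "rot": [0, 0, 0], "grip": 255},
    {"xyz": [0, 0, 0.015], "rot": [0, 0, 0], "grip": 255},
    {"xyz": [0, 0, 0.015], "rot": [0, 0, 0], "grip": 255}
  ]
}}

```text
clock: 7.37
tool_pos: [0.5629, 0.2365, 0.1399]
eef_rot: [1.0, 0.025, 0.0, -0.0]
contact_force: [-0.0, 0.4, -1.8]
opening: 0.397
finger_force: 30.0
```

Free of contact and at release height; opening gradually.

{"fn": "carry_out", "kwargs": {
  "plan": [
    {"xyz": [0, 0, 0.002], "rot": [0, 0, 0], "grip": 140},
    {"xyz": [0, 0, 0.002], "rot": [0, 0, 0], "grip": 120},
    {"xyz": [0, 0, 0.002], "rot": [0, 0, 0], "grip": 100},
    {"xyz": [0, 0, 0.002], "rot": [0, 0, 0], "grip": 80},
    {"xyz": [0, 0, 0.002], "rot": [0, 0, 0], "grip": 60},
    {"xyz": [0, 0, 0.002], "rot": [0, 0, 0], "grip": 30},
    {"xyz": [0, 0, 0.002], "rot": [0, 0, 0], "grip": 0},
    {"xyz": [0, 0, 0.002], "rot": [0, 0, 0], "grip": 0}
  ]
}}

```text
clock: 8.03
tool_pos: [0.5631, 0.2366, 0.1381]
eef_rot: [1.0, 0.025, 0.0, -0.0]
contact_force: [-0.7, 0.1, -0.1]
opening: 0.958
finger_force: 0.0
```

{"fn": "carry_out", "kwargs": {
  "plan": [
    {"xyz": [0, 0, 0], "rot": [0, 0, 0], "grip": 0},
    {"xyz": [0, 0, 0], "rot": [0, 0, 0], "grip": 0},
    {"xyz": [0, 0, 0], "rot": [0, 0, 0], "grip": 0},
    {"xyz": [0, 0, 0], "rot": [0, 0, 0], "grip": 0}
  ]
}}

```text
clock: 8.37
tool_pos: [0.5628, 0.2364, 0.1377]
eef_rot: [1.0, 0.025, 0.0, 0.0]
contact_force: [0.4, -0.6, -0.4]
opening: 0.999
finger_force: 0.0
```

Rise, then check.

{"fn": "carry_out", "kwargs": {
  "plan": [
    {"xyz": [0, 0, -0.01], "rot": [0, 0, 0], "grip": 0},
    {"xyz": [0, 0, -0.025], "rot": [0, 0, 0], "grip": 0},
    {"xyz": [0, 0, -0.045], "rot": [0, 0, 0], "grip": 0},
    {"xyz": [0, 0, -0.07], "rot": [0, 0, 0], "grip": 0},
    {"xyz": [0, 0, -0.1], "rot": [0, 0, 0], "grip": 0},
    {"xyz": [0, 0, -0.13], "rot": [0, 0, 0], "grip": 0},
    {"xyz": [0, 0, -0.15], "rot": [0, 0, 0], "grip": 0},
    {"xyz": [0, 0, -0.15], "rot": [0, 0, 0], "grip": 0}
  ]
}}

```text
clock: 9.03
tool_pos: [0.5654, 0.2374, 0.2935]
eef_rot: [1.0, 0.025, 0.005, -0.002]
contact_force: [0.6, 0.5, -0.2]
opening: 0.998
finger_force: 0.0
```

```bash
python3 - <<'E'
from h import *
s=r.snapshot('side')[:,:,::-1]
x,y,w,h=115,240,160,120
o=cv2.resize(s[y:y+h,x:x+w],(800,600),interpolation=cv2.INTER_CUBIC)
for p in proj('side',bar([.563,.2365],.05,.103)): cv2.circle(o,tuple(int(v) for v in ((p[0]-x+.5)*5,(p[1]-y+.5)*5)),3,(0,255,0),-1)
cv2.imwrite('pics/n5.png',o)
E
```

```text
(no output)
```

View pics/n5.png

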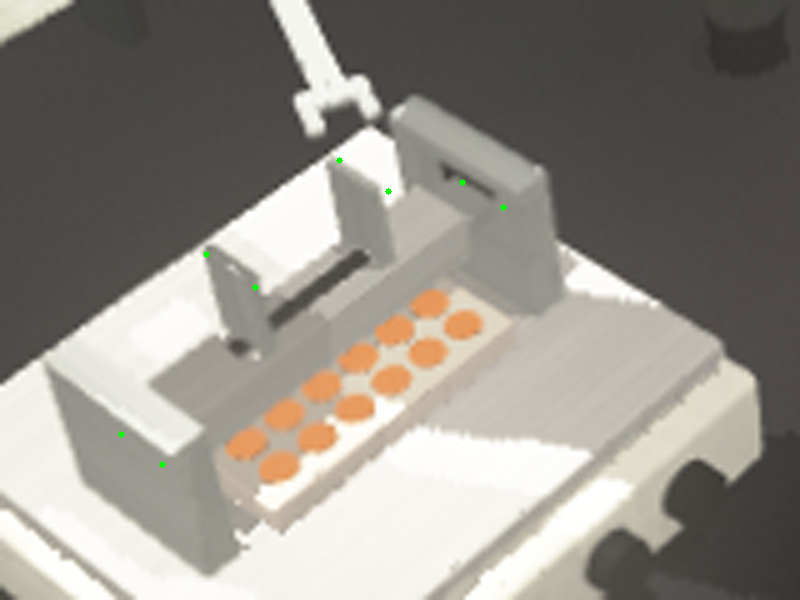

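The bar lies level between the brackets. The tab tops, at (205,255) and (338,160) in the crop, match the seated prediction with the tabs fully spread. The far tongue fills the lower part of its recess near (470,190). Handing in.

```bash
python3 -c "
from plant import r
print(r.finish_job())"
```

```text
the job is handed in; nothing more can be done
None
```

The longer bar is fitted across the shaker, level and with its tabs fully sprung out; the last picture shows the far tongue in its recess (the near bracket hides the other), I never touched the shorter bar, and I handed the job in at about 9 s.

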